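Seat three stamps in the foil press's stamp block

TASK

Get the stamp block ready for the foil press: gently press down with the fingertips, until each head sits on the block with no gap, first the square stamp, then the round disc stamp, then the long bar stamp. Leave the cross-shaped stamp standing proud as it is, pull or lift nothing, and leave the other things on the bench where they are.

Things in the scene. Friction and masses are not known exactly. Their poses are not given: they have to be found in the camera images.
- block: Fixed plain aluminium block, 70 mm (its x) by 220 mm (its y) by 40 mm high, a small thumbscrew at each end (to 132 mm from the middle, below the top). Origin at the centre of its underside on the table, z up; top 40 mm above it. Four stamps stand along its y at -75, -25, +25 and +75 mm (x = 0); which stands where varies.
- square_stamp: Brass stamp in the block, square head 24 x 24 mm, 10 mm thick. Press first. Origin: centre of the head's underside, 10 mm below its top; axes as the block's. Starts 6 to 10 mm proud (origin 46 to 50 mm above the table); home at 40 mm. Slides straight down against 2 N friction, stays where left; firm stop at home (gives 0.1 mm per N); over 30 N is too hard.
- disc_stamp: Brass stamp in the block, round disc head 28 mm in diameter, 10 mm thick. Press second. Origin: centre of the head's underside, 10 mm below its top; axes as the block's. Starts 6 to 10 mm proud (origin 46 to 50 mm above the table); home at 40 mm. Slides straight down against 2 N friction, stays where left; firm stop at home (gives 0.1 mm per N); over 30 N is too hard.
- bar_stamp: Brass stamp in the block, bar head 44 mm long (along the block's x, across the row) and 13 mm wide, 10 mm thick. Press third. Origin: centre of the head's underside, 10 mm below its top; axes as the block's. Starts 6 to 10 mm proud (origin 46 to 50 mm above the table); home at 40 mm. Slides straight down against 2 N friction, stays where left; firm stop at home (gives 0.1 mm per N); over 30 N is too hard.
- cross_stamp: Brass stamp in the block, cross-shaped head, two arms 34 mm long and 10 mm wide, 10 mm thick. Leave as it is. Origin: centre of the head's underside, 10 mm below its top; axes as the block's. Starts 6 to 10 mm proud (origin 46 to 50 mm above the table); home at 40 mm. Slides straight down against 2 N friction, stays where left; firm stop at home (gives 0.1 mm per N); over 30 N is too hard.
- knob_stamp: Bystander: loose turned wooden hand stamp, standing, 32 mm across, 80 mm high, in front of the block. Origin at the centre of its underside.
- foil_roll: Bystander: loose copper-coloured foil roll standing on end, 50 mm across, 50 mm high, behind the block. Origin at the centre of its underside.
- jar: Bystander: loose closed amber jar, 48 mm across, 60 mm high, behind the block. Origin at the centre of its underside.
- hammer: Bystander: loose hammer lying beside the block's +y end. Origin on the table under its middle, handle to its -x.
- screwdriver: Bystander: loose screwdriver lying beside the block's -y end. Origin under its middle, handle to its -x.
- wood_wedge: Bystander: loose wooden block 60 x 30 x 25 mm lying in front of the block. Origin at the centre of its underside.

How it is judged:
On the way, in this order (a step that is already met when the one before it is completed fails the run):
1. the square stamp is pressed home (z of square_stamp in the frame of block below 0.0415 m), for 0.1 s.
2. the disc stamp is pressed home (z of disc_stamp in the frame of block below 0.0415 m), for 0.1 s.
3. the bar stamp is pressed home (z of bar_stamp in the frame of block below 0.0415 m), for 0.1 s.
At the end, for the whole second after the job is handed in: The heads of the square, disc and bar stamps lie within 1.5 mm of the block's top, the cross stamp has not moved by more than 2.5 mm, and the loose things on the bench are at rest within 15 mm of where they stood (z of each of square_stamp, disc_stamp, bar_stamp in the frame of block below 0.0415 m and distance of cross_stamp from where it was at the start of the episode below 0.0025 m and distance of each of knob_stamp, foil_roll, jar, hammer, screwdriver, wood_wedge from where it was at the start of the episode below 0.015 m and linear speed of each of knob_stamp, foil_roll, jar, hammer, screwdriver, wood_wedge below 0.02 m/s); the robot touches nothing.
It fails at once if a stamp is pushed down before the ones that come earlier are home ((distance of disc_stamp from where it was at the start of the episode above 0.0025 m and not (z of square_stamp in the frame of block below 0.0415 m)) or (distance of bar_stamp from where it was at the start of the episode above 0.0025 m and (not (z of square_stamp in the frame of block below 0.0415 m) or not (z of disc_stamp in the frame of block below 0.0415 m)))).
It fails at once if the cross stamp is moved (distance of cross_stamp from where it was at the start of the episode above 0.0025 m).
It fails at once if a stamp is pulled up out of the block (z of any of square_stamp, disc_stamp, bar_stamp, cross_stamp in the frame of block above 0.0525 m).
It fails at once if a stamp or the block is pressed with more than 30 N (contact force between the fingers and square_stamp above 30 N or contact force between the fingers and disc_stamp above 30 N or contact force between the fingers and bar_stamp above 30 N or contact force between the fingers and cross_stamp above 30 N or contact force between the fingers and block above 30 N).
It fails at once if a bystander is moved by more than 15 mm or lifted (distance of any of knob_stamp, foil_roll, jar, hammer, screwdriver, wood_wedge from where it was at the start of the episode above 0.015 m).
It also fails if it takes over 38 s, if anything falls off the work surface, if the arm or the gripper's body presses on something with over 40 N, if the wrist force passes 120 N, or if a joint passes its speed limit or range.

ROBOT

A 6-joint arm with a two-finger parallel gripper is mounted at the origin on the work surface. World frame = base frame: x ahead of the robot, y to its left, z up, the work surface at z = 0. Lengths are in m, angles in rad, forces in N, time in s.
With the tool pointing down it reaches from about 0.35 to 0.8 m from the base axis. Payload 7.3 kg.
Tool frame: the origin (TCP) lies between the finger pads; the fingertips stand 25 mm ahead of it and the grasp point (between the pads) lies 6 mm ahead of it (r.tip_extent is the distance from the TCP to the fingertips, in m); z points along the fingers, y is the line along which they close (so a half turn about z gives the same grasp; the last joint's range is limited). The gripper opens to 85 mm and grips with 20 to 120 N. Pads are 22 mm wide; open, the fingers measure 114 mm over their backs; the gripper's body (76 mm by 85 mm) begins 54 mm behind the grasp point. The pads swing forward as they close: fully open they stand 13 mm farther back than shut.
Start: joints at [-1.487, 0.342, 1.524, -0, 1.275, -0.146], TCP at [0.12, -0.511, 0.256] pointing down, gripper open.
Joint ranges: [-2.53, 2.53], [-0.77, 2.02], [0.04, 2.7], [-1, 4.14], [0.28, 2.66], [-3.11, 3.11]. Speed limits (rad/s): [2.57, 2.57, 3.14, 3.14, 3.14, 3.14].

INTERFACE

Orientations are given as a unit quaternion [x, y, z, w].
In Python, from workcell import r, command_gripper, optics gives the robot as it stands. The module is installed in compiled form; this text tells all that it offers. Calls block until the motion is done:
- r.reach(position, orientation): joint-space move of the TCP to a pose.
- r.move_straight(position, orientation=None, speed=0.15, max_force=None): straight line of the TCP; orientation=None keeps the orientation; speed is the mean speed in m/s. With max_force (N) it stops when the force on the tool has changed by that much, and returns True; else False.
- r.movej(angles): joint-space move.
- command_gripper(opening, force=None): finger opening in m; force is the grip in N (None keeps the last); returns when the fingers have stopped.
- r.hold(seconds).
- r.solve_ik(position, orientation): joint angles nearest the present ones, or None.
- r.read_state(): the state.
- optics.get_image(name): name is "scene" or "top"; returns (picture, depth): 480x640x3 uint8, red, green, blue; 480x640 float32, m along the optical axis (not along the pixel's ray), 0 where there is no reading.
- optics.camera_model(name): a dict with "K" (3x3 intrinsics, pixels), "R" (3x3) and "t" (3): a world point X has camera coordinates R X + t. Camera axes: x right, y down, z forward; pixel columns grow to the right and rows downward; lengths in m; the calibration is good to about 2 mm. A picture is of the moment at which its call begins. camera_model takes no time and is no camera call.
A pose or a line that the arm cannot do raises r.PlanningError and nothing moves.
- r.finish_job(): hands the job in; it is judged then, once.
The state is a dict: "time_s": time; "joint_positions": joint angles; "dq": joint speeds; "tau": joint torques, N m; "eef_pos": TCP position; "eef_rot": TCP orientation; "contact_force": force on the tool from outside, world axes, zero at the start; "torque": the same for the moment, N m; "grip_width": finger opening in m; "grip_force": force on a finger pad.
Only numpy, scipy, OpenCV 4.12 (cv2) and the standard library are available. Lean on these libraries where they do the work, as an engineer would, in place of code of your own. Each camera call takes 0.05 s, during which the arm holds its last target. There are 200 camera calls.

## Working session

There is one attempt and no reset: what is moved stays moved. The work goes in short steps, each a Python script; the robot and the scene stay as the last script left them, time stands still between calls to the robot, and variables do not carry over. Pictures are saved under pics/ and viewed, at most 10 in all, crops included, and the job is handed in when it is done.

```bash
mkdir -p pics; python3 - <<'E'
from workcell import r, command_gripper, optics
import cv2,numpy as np
for n in("top","scene"):
    p,d=optics.get_image(n); cv2.imwrite(f"pics/{n}.png",p[:,:,::-1]); np.savez(f"{n}.npz",p=p,d=d,**optics.camera_model(n))
    m=optics.camera_model(n);print(n,m["K"].tolist(),np.round(m["R"],3).tolist(),m["t"])
s=r.read_state();print(s["time_s"],s["eef_rot"],r.tip_extent)
E
```

```text
top [[463.48686668379895, 0.0, 318.92580402120717], [0.0, 463.48686668379895, 239.12723323860445], [0.0, 0.0, 1.0]] [[0.025, -0.999, 0.037], [-0.987, -0.031, -0.16], [0.161, -0.032, -0.986]] [0.01715764 0.56116168 0.81895543]
scene [[620.8927130869505, 0.0, 324.32978187755606], [0.0, 620.8927130869505, 234.34743900052646], [0.0, 0.0, 1.0]] [[-0.439, 0.899, 0.003], [0.644, 0.317, -0.696], [-0.626, -0.303, -0.718]] [ 0.18791536 -0.32687198  1.40549581]
0.1 [ 9.93406747e-01  1.14640976e-01  1.90279177e-05 -6.93920826e-04] 0.025
```

View pics/top.png

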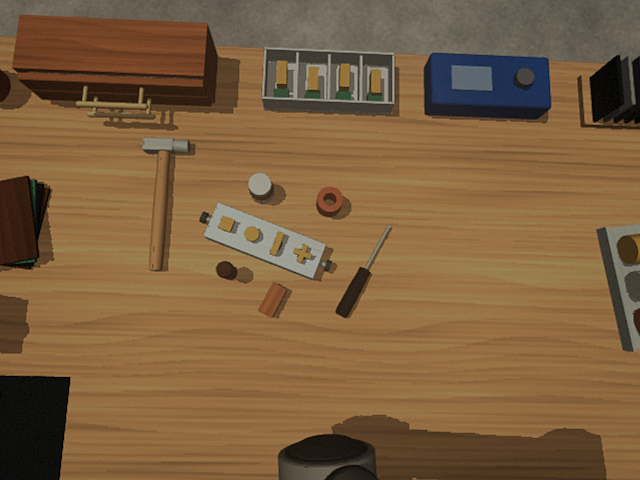

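View pics/scene.png

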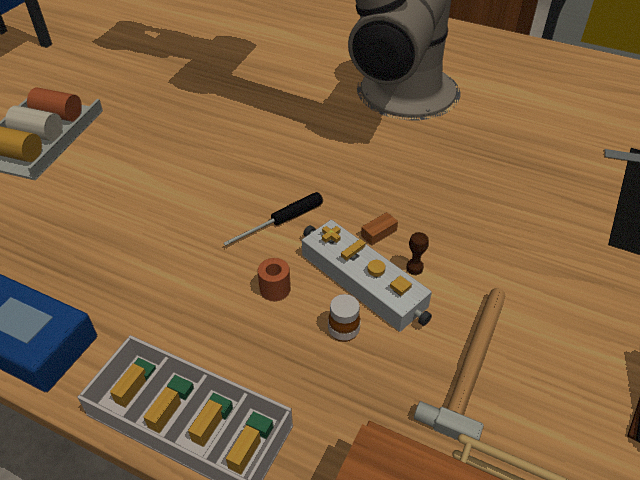

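The top view shows the block running from (205,222) to (325,265). From its +y end the heads are square (228,224), disc (252,234), bar (277,243) and cross (304,254). The scene view confirms this order, from square (401,285) to cross (331,234).

```bash
python3 - <<'E'
import cv2,numpy as np
seeds={"top":[(228,224),(252,234),(277,243),(304,254)],"scene":[(401,285),(376,268),(353,249),(331,234)]}
for n in seeds:
    f=np.load(n+".npz");p,d,K,R,t=[f[k] for k in("p","d","K","R","t")]
    h=cv2.cvtColor(p,cv2.COLOR_RGB2HSV)
    m=cv2.inRange(h,(15,110,120),(35,255,255))
    nl,lab,st,c=cv2.connectedComponentsWithStats(m,connectivity=4)
    P=[]
    for s in seeds[n]:
        x,y=s;w=lab[y-3:y+4,x-3:x+4];w=w[w>0];i=np.bincount(w).argmax()
        X=lambda u,v,z=None:None
        vv,uu=np.nonzero(lab==i)
        rays=(np.c_[uu,vv,np.ones(len(uu))]@np.linalg.inv(K).T)
        C=-R.T@t
        pts=(rays*d[vv,uu][:,None]-t)@R
        zt=np.percentile(pts[:,2],85)
        top=pts[pts[:,2]>zt-.004]
        dr=rays@R; pl=C+dr*((0.058-C[2])/dr[:,2])[:,None]
        tm=pts[:,2]>zt-.004
        a=(top[:,:2].max(0)+top[:,:2].min(0))/2
        print(n,st[i][4],"z",zt.round(4),"depth ctr",top.mean(0).round(4),"plane ctr",pl[tm,:2].mean(0).round(4),"ext",np.ptp(top[:,:2],axis=0).round(3))
        P.append(pl[tm,:2].mean(0))
    P=np.array(P);e=P[0]-P[3];print("yaw",np.arctan2(-e[0],e[1]),"len",np.linalg.norm(np.diff(P,axis=0),axis=1))
E
```

```text
top 153 z 0.0586 depth ctr [0.5823 0.205  0.0572] plane ctr [0.5821 0.2049] ext [0.027 0.026]
top 163 z 0.0572 depth ctr [0.5636 0.1568 0.0669] plane ctr [0.5651 0.1578] ext [0.156 0.11 ]
top 149 z 0.0609 depth ctr [0.5475 0.1108 0.0654] plane ctr [0.5488 0.1112] ext [0.148 0.061]
top 153 z 0.0586 depth ctr [0.5317 0.064  0.0573] plane ctr [0.5316 0.064 ] ext [0.033 0.03 ]
yaw -0.34427268293528096 len [0.05006061 0.04937339 0.05018236]
scene 182 z 0.0596 depth ctr [0.5906 0.2058 0.0662] plane ctr [0.5839 0.2041] ext [0.603 0.17 ]
scene 182 z 0.0585 depth ctr [0.5676 0.157  0.0572] plane ctr [0.5683 0.1572] ext [0.027 0.026]
scene 164 z 0.0615 depth ctr [0.5505 0.1098 0.0604] plane ctr [0.5484 0.109 ] ext [0.043 0.024]
scene 146 z 0.0596 depth ctr [0.538  0.0648 0.0634] plane ctr [0.5332 0.0626] ext [0.656 0.315]
yaw -0.34426836458611776 len [0.04936691 0.05220247 0.04879027]
```

Both views agree to about 2 mm, and the spacing of about 50 mm matches the block. I'll shut the fingers and press the square stamp, with the descent limited by force.

```bash
cat >h.py <<'E'
from workcell import r, command_gripper, optics
import numpy as np
from scipy.spatial.transform import Rotation as Ro
yaw=-0.3443; e=np.array([-np.sin(yaw),np.cos(yaw)])
c=np.array([.5577,.1339])
Q=(Ro.from_euler('z',yaw+np.pi/2)*Ro.from_euler('x',np.pi)).as_quat()
T=r.tip_extent
def press(s):
    xy=c+s*e; P=lambda z:[*xy,z+T]
    r.reach(P(.12),Q); r.move_straight(P(.085),speed=.1)
    r.hold(.2); f0=r.read_state()["contact_force"]
    hit=r.move_straight(P(.048),speed=.02,max_force=10)
    st=r.read_state(); print("hit",hit,"tip",np.round(np.array(st["eef_pos"])-[0,0,T],4),"dF",np.round(st["contact_force"]-f0,1))
    r.hold(.25); st=r.read_state(); print("after",round(st["eef_pos"][2]-T,4),np.round(st["contact_force"]-f0,1))
    r.move_straight(P(.12),speed=.15); print("t",r.read_state()["time_s"])
E
python3 - <<'E'
from h import *
command_gripper(0.0,20); print(r.read_state()["grip_width"],r.tip_extent)
press(.075)
E
```

```text
-0.00022691082242782488 0.025
hit True tip [0.583  0.2045 0.0498] dF [-0.  -0.2  5. ]
after 0.0498 [ 0.  -0.5  4.5]
t 7.1
```

The square stamp stopped with the fingertip at 49.8 mm, which is the home height (head top at 50 mm). Next are the disc and then the bar, followed by a check picture.

```bash
python3 - <<'E'
from h import *
import cv2
press(.025); press(-.025)
r.reach([.3,-.3,.3],Q)
p,d=optics.get_image("scene"); cv2.imwrite("pics/after.png",cv2.resize(p[190:350,210:450,::-1],None,fx=3,fy=3))
m=optics.camera_model("scene")
for s in((401,285),(376,268),(353,249),(331,234)):
    z=np.median(d[s[1]-2:s[1]+3,s[0]-2:s[0]+3]); print(((np.linalg.inv(m["K"])@[*s,1]*z-m["t"])@m["R"]).round(4))
print(r.read_state()["time_s"])
E
```

```text
hit True tip [0.5661 0.1574 0.0498] dF [-1.1  0.4  5.5]
after 0.0499 [0.1 0.6 4.8]
t 10.6333
hit True tip [0.5492 0.1104 0.0498] dF [-0.4 -0.4  4.3]
after 0.0498 [-0.  -0.5  5.7]
t 14.1583
[0.5804 0.2038 0.05  ]
[0.5657 0.1565 0.0502]
[0.5457 0.1082 0.0512]
[0.5374 0.0651 0.0584]
16.0417
```

View pics/after.png

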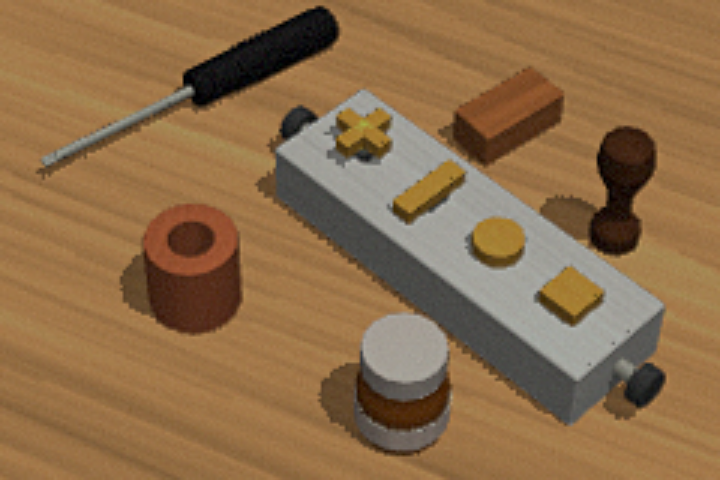

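In the crop, the bar (430,190), disc (498,240) and square (570,293) sit flush on the block. The cross (363,133) is still proud and the bystanders haven't moved.

```bash
python3 -c "
from workcell import r
print(r.finish_job())"
```

```text
the job is handed in; nothing more can be done
None
```

The square, disc and bar stamps were pressed home in that order and the job is handed in; the final picture shows all three flush, the cross still proud and the nearby bystanders (hammer out of frame) where they stood.

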